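# Feed a slide cartridge down the loading chute and lock it in

## Task

Turn the slide cartridge on the deck the way round that fits the stepped gate and send it down the chute, letting go of it before the gate so that it slides on its own to the stop at the bottom. When it lies against the stop, press the lock lever fully down behind it and leave it like that. Do not disturb the things standing beside the chute.

Things in the scene. Friction and masses are not known exactly. Their poses are not given: they have to be found in the camera images.
- chute: Fixed aluminium loading chute on the worktop: level deck, slope, stop. Origin on the worktop straight below the middle of the lip between deck and slope; x = downhill, y = across (left when looking downhill, the side away from the robot), z up. Slope: slippery floor falling 25 degrees, 267 mm long, channel 66 mm wide between walls 23 mm high, black stop 38 mm high at the end.
- lip (a point): Middle of the lip, on the deck's surface where the slope begins (chute frame 0, 0, 133 mm). Deck: top at z = 133 mm, chute x -215 to 0, y -100 to 100, 7 mm high curbs along its sides y = +-98, open at the back. Two 17 mm high guides on the deck form a funnel, about 115 mm wide at x = -60 and 66 mm at the lip. Friction of deck and slope about 0.2.
- gate_foot (a point): Point on the middle of the slope floor under the steel gate, 80 mm down from the lip. The gate stands square to the slope; its stepped opening is 66 mm high (square to the floor) where chute y > -2 mm, but only 31 mm where y < -2 mm, under a key plate. Gate top at z = 166 mm.
- stop_foot (a point): Point on the middle of the slope floor at the uphill face of the end stop (bottom of the chute).
- cartridge: Loose grey slide cartridge, 110 long (x), 60 wide (y), stepped: base 24 mm high and, along its whole length at y = 4 to 30 mm, a ridge 26 mm wide rising to 60 mm with dark slots on top; white strip on the low side. 0.18 to 0.35 kg. Origin: centre of underside, z up. Starts on the deck, crosswise or wrong way round. On the deck it tips onto the slope by itself once its middle is past the lip.
- cartridge_front (a point): Middle of the lower edge of the cartridge's +x end, 55 mm ahead of its origin. This end must go first, cartridge x along chute x, ridge on the chute's +y side: only so does it pass the gate. Reversed, the ridge strikes the key plate and it jams. When it is home this point lies at stop_foot.
- lock_lever (a joint): Lock lever angle, rad: 0 = level, fully down (locked); starts raised 0.5 to 0.7, free end up. Swings in the vertical plane chute x = 130 mm about a pivot on the far wall and stays where left; about 2 N at the pad moves it, also by pressing straight down. A tooth under it drops into the channel behind the home cartridge: when down it blocks the way; it cannot close on a cartridge not home.
- lever_hinge (a point): Pivot of the lock lever (chute frame x 130, y 44, z 149 mm). The locked lever points along the chute's -y (towards the robot) into a fork at y = -43 mm, prong tops at z = 151 mm.
- lever_pad (a point): Middle of the upper face of the lever's black pad, 126 mm from the pivot; 6 mm above the pivot's height when locked. The pad is 22 mm wide, 12 mm thick and covers 99 to 153 mm from the pivot; the rest is a 12 mm wide steel bar.
- film_box: Bystander: small cardboard box 40 x 55 x 32 mm on the far side of the chute. Origin at the centre of its underside.
- timer: Bystander: round white and grey laboratory timer, 64 mm across, 42 mm high, on the far side of the chute, by its lower end. Origin at the centre of its underside.
- stain_fix: Bystander: white dropper bottle, 36 mm across, 97 mm high, on the far side of the chute. Origin at the centre of its underside.

How it is judged:
On the way, in this order (a step that is already met when the one before it is completed fails the run):
1. the cartridge has slid down and lies against the end stop, lever still up (distance between cartridge_front and stop_foot below 0.009 m and angle between the y axis of cartridge and the y axis of chute, either way round below 0.1 rad and value of joint lock_lever above 0.3 rad), for 0.2 s.
2. the lock lever is pressed fully down behind the cartridge (distance between cartridge_front and stop_foot below 0.009 m and angle between the y axis of cartridge and the y axis of chute, either way round below 0.1 rad and value of joint lock_lever below 0.06 rad), for 0.2 s.
At the end, for the whole second after the job is handed in: The cartridge is at rest in the chute, the foot of its +x end within 9 mm of the foot of the end stop and its y axis within 0.1 rad of the chute's; the lock lever is down (below 0.06 rad) (all of step 2 and linear speed of cartridge below 0.02 m/s); the robot touches nothing.
It fails at once if the robot touches the cartridge after its middle has passed the gate (x of cartridge in the frame of chute above 0.09 m and contact force between any of the fingers, the arm and cartridge above 0.5 N).
It fails at once if a bystander is moved by more than 30 mm (distance of any of film_box, timer, stain_fix from where it was at the start of the episode above 0.03 m).
It also fails if it takes over 51 s, if anything falls off the work surface, if the arm or the gripper's body presses on something with over 40 N, if the wrist force passes 120 N, or if a joint passes its speed limit or range.

## Robot

A 6-joint arm with a two-finger parallel gripper is mounted at the origin on a cart in front of the work surface, level with it; the furniture and walls round the work are solid. World frame = base frame: x ahead of the robot, y to its left, z up, the work surface at z = 0. Lengths are in m, angles in rad, forces in N, time in s.
With the tool pointing down it reaches from about 0.35 to 0.975 m from the base axis. Payload 4.9 kg.
Tool frame: the origin (TCP) lies on the centre line of the jaws, within the pads' length; the fingertips stand 11 mm ahead of it and the grasp point (between the pads) lies 8 mm behind it (manip.finger_overhang is the distance from the TCP to the fingertips, in m); y points along the fingers, z is the direction in which the jaws open and shut, and the axes are right-handed (so a half turn about y gives the same grasp; the last joint's range is limited). The gripper opens to 85 mm and grips with 20 to 120 N. Pads are 22 mm wide; open, the fingers measure 114 mm over their backs; the gripper's body (76 mm by 85 mm) begins 54 mm behind the grasp point. The pads swing forward as they close: fully open they stand 13 mm farther back than shut.
Start: joints at [-1.457, 0.053, 1.613, -0, 1.476, -0.119], TCP at [0.144, -0.608, 0.242] pointing down, gripper open.
Joint ranges: [-3.01, 3.01], [-1.01, 2.22], [0.06, 2.58], [-1.02, 4.17], [0.09, 2.62], [-3.14, 3.14]. Speed limits (rad/s): [2.57, 2.57, 3.14, 3.14, 3.14, 3.14].

## Interface

Orientations are given as a unit quaternion [w, x, y, z].
In Python, from plant import readout, cams, workorder, manip gives the robot as it stands.
- The arm moves only by the tool play_rows, never from a script. Its arguments are lists of equal length, an entry for each row: "slide": the shift along the tool's x, y, z in cm, a list of three; "yaw": the turn about the tool's y in degrees; "grip": the closure, from -1 (fully open) to 1 (shut), so that 0 is half open. In form: {"slide": [[x, y, z], ...], "yaw": [yaw, ...], "grip": [grip, ...]}. A call has 1 to 12 rows; each row shifts and turns the commanded pose from where the row before left it, along the tool's axes as they then stand; what a row does not reach is not made up. A row lasts 1/10 s, in which the tool goes at most 50 mm and 8.59 degrees, less where a joint would pass 70% of its speed; a pose out of reach is approached as far as the arm can. A call with a gripper value outside its range is refused whole. The fingers move at their own pace and stop on an object; the grip force is fixed at half the most. Time passes only in rows, so rows that do not move let the fingers close. It gives the time, the measured TCP pose, the force and the opening at its end, in the units of the state.
- readout.state(): the state, without advancing time (a new reading comes with each control period).
- cams.grab_frame(name): name is "side" or "top"; returns a dict with "image" (384x512x3 uint8, red, green, blue), "mtx" (3x3 intrinsics, pixels), "dist" ([k1, k2, p1, p2, k3] as OpenCV has them; the pictures are not rectified), "R" (3x3) and "t" (3): a world point X has camera coordinates R X + t. Camera axes: x right, y down, z forward; pixel columns grow to the right and rows downward; lengths in m; the calibration is good to about 2 mm. A picture is of the moment at which its call begins. There is no depth.
- workorder.job_done(): hands the job in, once; it reports no verdict.
The state is a dict: "time": time; "joint_pos": joint angles; "joint_vel": joint speeds; "joint_efforts": joint torques, N m; "tool_pos": TCP position; "tool_rot": TCP orientation; "contact_force": force on the tool from outside, world axes, zero at the start; "ft_torque": the same for the moment, N m; "gripper_width": opening from 0.0 (shut) to 1.0 (fully open).
Only numpy, scipy, OpenCV 4.12 (cv2) and the standard library are available. Lean on these libraries where they do the work, as an engineer would, in place of code of your own. Each camera call takes 0.05 s, during which the arm holds its last target.

## Working session

There is one attempt and no reset: what is moved stays moved. The work goes in short steps, Python scripts to look and compute and a tool call to move; the robot and the scene stay as the last step left them, time stands still between calls to the robot, and variables do not carry over. Pictures are saved under pics/ and viewed, and the job is handed in when it is done.

Besides the shell and the picture viewer there is one more tool, called after "Emit:" by a JSON object that holds its "name" and its "arguments". play_rows: Moves the arm, as the interface text tells. Its arguments: {"type":"object","properties":{"slide":{"type":"array","items":{"type":"array","items":{"type":"number"}}},"yaw":{"type":"array","items":{"type":"number"}},"grip":{"type":"array","items":{"type":"number"}}},"required":["slide","yaw","grip"]}

```bash
mkdir -p pics; ls; python3 - <<'E'
from plant import readout, cams, manip
import cv2,pickle
print(readout.state()); print(manip.finger_overhang)
for n in("side","top"):
    f=cams.grab_frame(n); pickle.dump(f,open(f'{n}0.pkl','wb'))
    cv2.imwrite(f'pics/{n}0.png',cv2.resize(f['image'][...,::-1],(800,600),interpolation=cv2.INTER_CUBIC)); print(n,f['mtx'],f['dist'],f['R'],f['t'])
E
```

```text
pics
{'time': 0.0, 'joint_pos': array([-1.45702047e+00,  5.33363678e-02,  1.61428191e+00,  2.41387194e-05,
        1.47601483e+00, -1.19054851e-01]), 'joint_vel': array([ 0.0022793 , -0.00034231, -0.00062744, -0.0018911 , -0.00020934,
        0.00099065]), 'joint_efforts': array([ 2.30477781e-03, -3.93685877e+01, -3.70173490e+01,  1.32105820e-04,
        7.12530789e-03,  7.72292651e-06]), 'tool_pos': array([ 0.14411289, -0.60754292,  0.24108293]), 'tool_rot': array([ 0.08214182, -0.08212102,  0.70304176, -0.70159899]), 'contact_force': array([ 0.62282787, -0.28047509, -0.25163875]), 'ft_torque': array([-0.06454463,  0.05001424,  0.01431574]), 'gripper_width': 0.9951374696519769}
0.011
side [[390.3317492    0.         254.60677824]
 [  0.         390.3317492  184.49460987]
 [  0.           0.           1.        ]] [-0.11287739  0.          0.          0.          0.        ] [[ 0.95111849 -0.30786274  0.02437513]
 [-0.1308718  -0.4732905  -0.87113069]
 [ 0.2797252   0.82535849 -0.4904459 ]] [-0.49329079  0.16036253  0.81100964]
top [[446.95490162   0.         260.99450699]
 [  0.         446.95490162 189.81561931]
 [  0.           0.           1.        ]] [-0.09231961  0.          0.          0.          0.        ] [[ 0.02527349 -0.99965775  0.00675466]
 [-0.99565048 -0.02577713 -0.08953025]
 [ 0.08967373 -0.00446254 -0.9959612 ]] [-0.06111084  0.51718601  1.08602394]
```

View pics/side0.png

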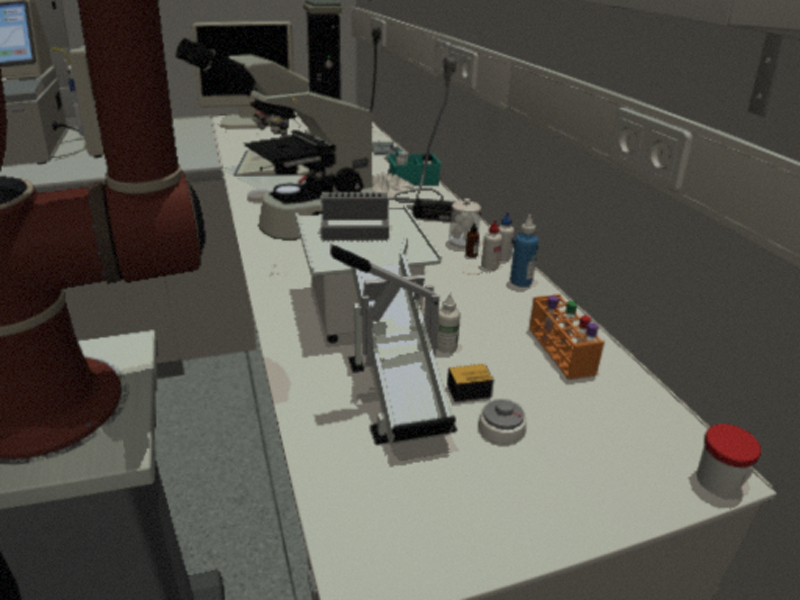

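View pics/top0.png

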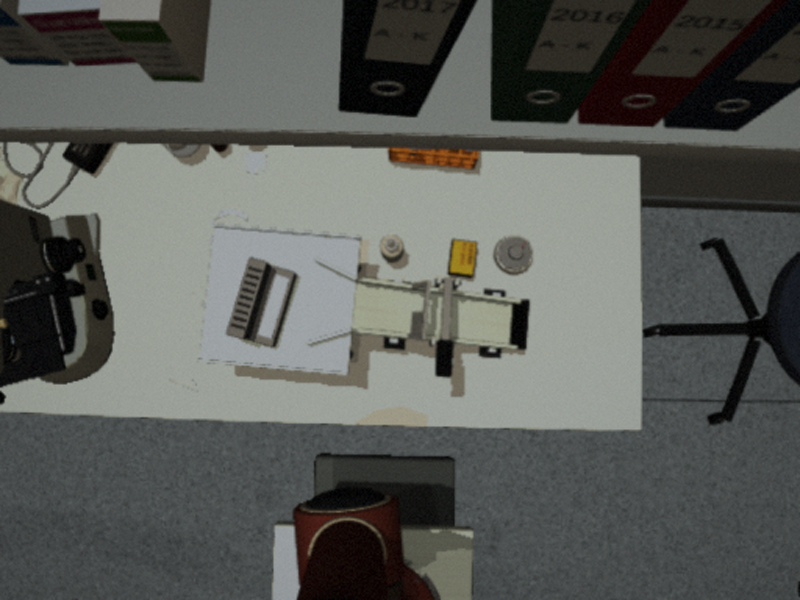

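The top view shows the deck at (205–360, 228–372), and the chute running right to the stop at (520, 322). The cartridge is crosswise at about (262, 302), with the ridge on the left and the white strip on the right. I'll enlarge both areas.

```bash
python3 - <<'E'
import cv2,pickle
f=pickle.load(open('top0.pkl','rb'));im=f['image'][...,::-1]
# crop (120..350, 135..250)
cv2.imwrite('pics/tA.png',cv2.resize(im[140:245,125:240],None,fx=5.7,fy=5.7,interpolation=cv2.INTER_CUBIC)) if 0 else cv2.imwrite('pics/tA.png',cv2.resize(im[140:245,125:240],None,fx=5,fy=5,interpolation=cv2.INTER_CUBIC))
cv2.imwrite('pics/tB.png',cv2.resize(im[140:250,220:350],None,fx=5,fy=5,interpolation=cv2.INTER_CUBIC))
f=pickle.load(open('side0.pkl','rb'));im=f['image'][...,::-1]
cv2.imwrite('pics/sA.png',cv2.resize(im[115:295,180:345],None,fx=3,fy=3,interpolation=cv2.INTER_CUBIC))
E
```

```text
(no output)
```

View pics/tA.png

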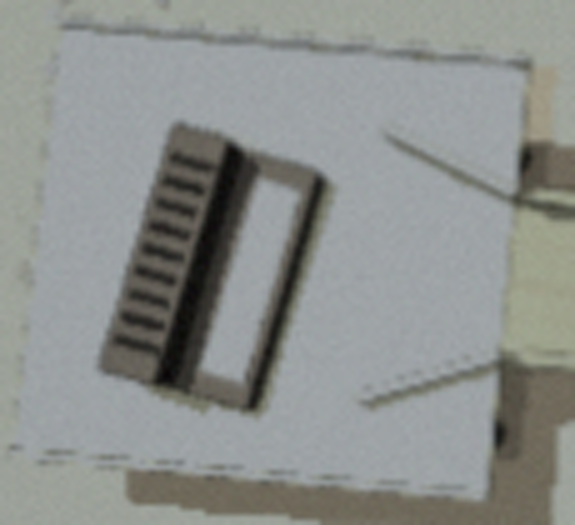

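View pics/tB.png

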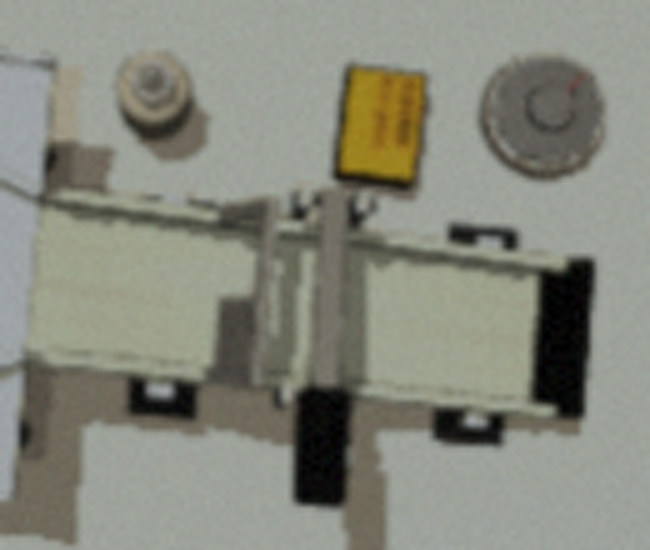

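View pics/sA.png

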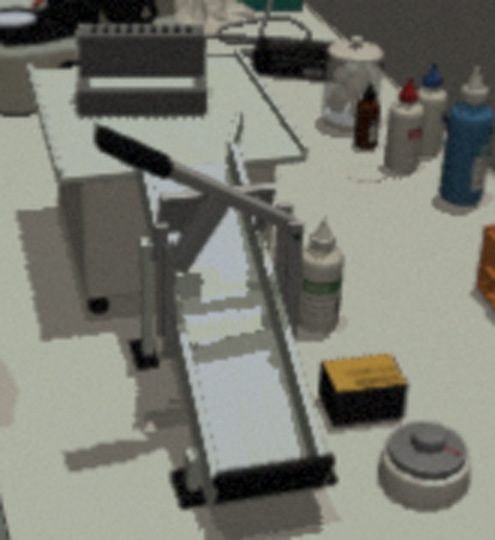

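```bash
cat > h.py <<'E'
import numpy as np,cv2,pickle
from scipy.optimize import least_squares
def proj(f,X):
    X=np.atleast_2d(X).astype(float)
    return cv2.projectPoints(X,cv2.Rodrigues(f['R'])[0],f['t'],f['mtx'],f['dist'])[0].reshape(-1,2)
def ray_z(f,uv,z):
    u=cv2.undistortPoints(np.array([[uv]],float),f['mtx'],f['dist']).ravel()
    d=f['R'].T@np.array([u[0],u[1],1]);c=-f['R'].T@f['t'];return c+d*(z-c[2])/d[2]
def pose(p,X):
    c,s=np.cos(p[2]),np.sin(p[2]);X=np.atleast_2d(X)
    return np.c_[p[0]+c*X[:,0]-s*X[:,1],p[1]+s*X[:,0]+c*X[:,1],X[:,2]]
def tA(*p): return np.array(p)/5.+[125,140]-0.4
def tB(*p): return np.array(p)/5.+[220,140]-0.4
def sA(*p): return np.array(p)/3.+[180,115]-0.33
E
cat > fit.py <<'E'
from h import *
t=pickle.load(open('top0.pkl','rb'));s=pickle.load(open('side0.pkl','rb'))
deck=[(0,.1,.138),(0,-.1,.138),(-.215,.1,.138),(-.215,-.1,.138)]
px=[tA(530,64),tA(487,497),tA(63,27),tA(15,452)]
# lip centre floor approx: wall ends
r=least_squares(lambda p:(proj(t,pose(p,deck))-px).ravel(),[.5,.1,-1.6])
C=r.x;print('chute',C,r.fun.reshape(-1,2).round(1))
z=.133
car=[(-.055,.03,.06),(.055,.03,.06),(.055,.004,.06),(-.055,.004,.06),(.055,-.03,.024),(-.055,-.03,.024)]
cp=[tA(100,370),tA(174,122),tA(238,145),tA(160,387),tA(325,178),tA(252,408)]
cw=np.array(car)+[0,0,z]
r=least_squares(lambda p:(proj(t,pose(p,cw))-cp).ravel(),[.5,.3,0])
K=r.x;print('cart',K,r.fun.reshape(-1,2).round(1))
np.save('C.npy',C);np.save('K.npy',K)
# overlay
def draw(f,segs,name,box,sc):
    im=f['image'][...,::-1]
    a,b,c,d=box;I=cv2.resize(im[b:d,a:c],None,fx=sc,fy=sc,interpolation=cv2.INTER_CUBIC)
    for X,col in segs:
        q=((proj(f,X)-[a,b]+.4)*sc).astype(int);cv2.polylines(I,[q.reshape(-1,1,2)],False,col,1)
    cv2.imwrite(name,I)
c25,s25=np.cos(np.radians(25)),np.sin(np.radians(25))
def sl(d,y,n): return (d*c25+n*s25,y,.133-d*s25+n*c25)
segs=[(pose(C,[(-.215,.1,.133),(0,.1,.133),(0,-.1,.133),(-.215,-.1,.133),(-.215,.1,.133)]),(0,0,255)),
(pose(C,[sl(0,.033,0),sl(.267,.033,0),sl(.267,-.033,0),sl(0,-.033,0)]),(0,255,0)),
(pose(C,[sl(0,.033,.023),sl(.267,.033,.023),sl(.267,-.033,.023),sl(0,-.033,.023)]),(255,0,0)),
(pose(C,[sl(.08,.033,0),sl(.08,.033,.066),sl(.08,-.002,.066),sl(.08,-.002,.031),sl(.08,-.033,.031),sl(.08,-.033,0)]),(0,255,255))]
for a in (.5,.6,.7):
    segs.append((pose(C,[(.13,.044,.149),(.13,.044-.153*np.cos(a),.149+.153*np.sin(a))]),(255,0,255)))
segs.append((pose(K,cw[[0,1,2,3,0]]),(0,0,255)));segs.append((pose(K,cw[[4,5]]),(0,0,255)))
draw(t,segs,'pics/ovt.png',(120,130,350,255),3.4);draw(s,segs,'pics/ovs.png',(180,115,345,295),3)
E
python3 fit.py
```

```text
chute [ 0.4937975   0.02787155 -1.63322223] [[ 0.6 -1.2]
 [ 0.8  1.5]
 [-0.5 -1.9]
 [-0.9  1.6]]
cart [ 0.4915511   0.15301227 -0.26091816] [[-0.   0.3]
 [ 0.8  0.1]
 [-0.4 -1.1]
 [-0.3  0.4]
 [ 0.1 -1. ]
 [-0.2  1.2]]
```

```bash
sleep 1
```

```text
(no output)
```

View pics/ovt.png

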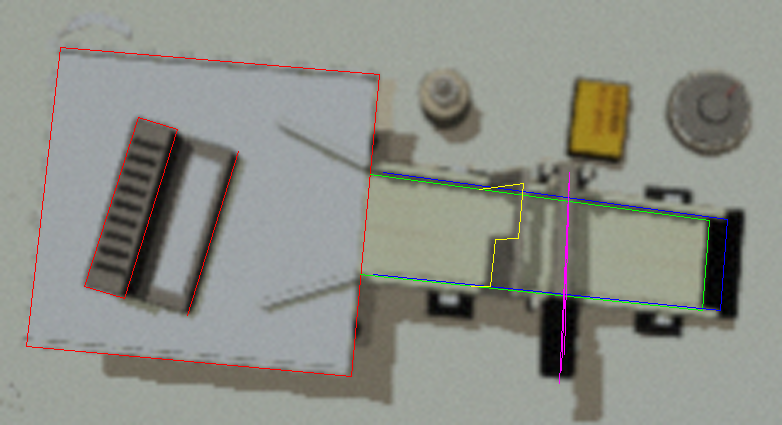

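View pics/ovs.png

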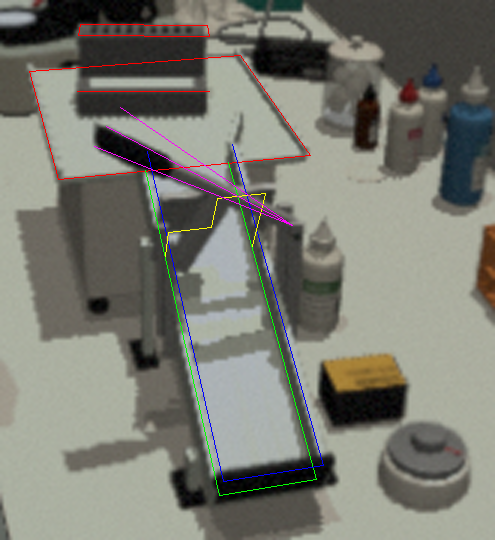

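```bash
cat >> h.py <<'E'
from scipy.spatial.transform import Rotation as Ro
from plant import readout
def st():
    s=readout.state();q=s['tool_rot'];R=Ro.from_quat([q[1],q[2],q[3],q[0]]).as_matrix();return s,R
def delta(target,R=None,p=None):
    s,R0=st();R=R0 if R is None else R;p=s['tool_pos'] if p is None else p
    return (R.T@(np.array(target)-p)*100).round(2)
C=np.load('C.npy') if __import__('os').path.exists('C.npy') else None
K=np.load('K.npy') if __import__('os').path.exists('K.npy') else None
E
python3 - <<'E'
from h import *
s,R=st();print(R.round(3))
print('tool z ang',np.degrees(np.arctan2(R[1,2],R[0,2])))
g=pose(K,[-.008,.017,.26])[0];print(g,'cart y ang',np.degrees(K[2])+90,'chute y ang',np.degrees(C[2])+90)
print(delta([.45,-.4,.33]),delta([g[0],g[1],.33],p=np.array([.45,-.4,.33])))
E
```

```text
[[-0.973 -0.     0.231]
 [-0.231  0.002 -0.973]
 [-0.    -1.    -0.002]]
tool z ang -76.66050021895346
[0.48820732 0.17150062 0.26      ] cart y ang 75.05049036856991 chute y ang -3.5767410653146783
[-34.55  -8.85 -13.16] [-16.9    0.11 -54.73]
```

Emit:
{"name": "play_rows", "arguments": {"slide": [[0,-4.4,0],[0,-4.4,0],[-3.5,0,-1.3],[-3.5,0,-1.3],[-3.5,0,-1.3],[-3.5,0,-1.3],[-3.5,0,-1.3],[-3.5,0,-1.3],[-3.5,0,-1.3],[-3.5,0,-1.3],[-3.5,0,-1.3],[-3.5,0,-1.3]], "yaw": [0,0,0,0,0,0,0,0,0,0,0,0], "grip": [-1,-1,-1,-1,-1,-1,-1,-1,-1,-1,-1,-1]}}

```text
time: 1.3
tool_pos: [0.4557, -0.3997, 0.3297]
tool_rot: [0.082, -0.082, 0.703, -0.702]
contact_force: [-0.3, -0.7, -0.2]
gripper_width: 0.998
```

```bash
python3 - <<'E'
from h import *
s,R=st();g=pose(K,[-.008,.017,.33])[0];print(s['tool_pos'],s['joint_pos'],delta(g))
E
```

```text
[ 0.45574806 -0.39967946  0.32968593] [-8.42623602e-01 -2.80619439e-02  1.55040288e+00 -8.52255146e-05
  1.62012529e+00  4.95365635e-01] [-16.34   0.   -54.83]
```

Emit:
{"name": "play_rows", "arguments": {"slide": [[-1.36,0,-4.57],[-1.36,0,-4.57],[-1.36,0,-4.57],[-1.36,0,-4.57],[-1.36,0,-4.57],[-1.36,0,-4.57],[-1.36,0,-4.57],[-1.36,0,-4.57],[-1.36,0,-4.57],[-1.36,0,-4.57],[-1.36,0,-4.57],[-1.36,0,-4.57]], "yaw": [0,0,0,0,0,0,0,0,0,0,0,0], "grip": [-1,-1,-1,-1,-1,-1,-1,-1,-1,-1,-1,-1]}}

```text
time: 2.5
tool_pos: [0.4865, 0.1724, 0.3299]
tool_rot: [-0.082, 0.082, -0.702, 0.702]
contact_force: [0.9, -0.2, 0.3]
gripper_width: 1.0
```

Emit:
{"name": "play_rows", "arguments": {"slide": [[0,0,0],[0,0,0],[0,0,0],[0,0,0],[0,0,0],[0,0,0],[0,0,0],[0,0,0],[0,0,0],[0,0,0],[0,0,0],[0,0,0]], "yaw": [-8.4,-8.4,-8.4,-8.4,-8.4,-8.4,-8.4,-8.4,-8.4,-8.4,-8.4,-8.4], "grip": [-1,-1,-1,-1,-1,-1,-1,-1,-1,-1,-1,-1]}}

```text
time: 3.7
tool_pos: [0.4868, 0.1703, 0.3297]
tool_rot: [-0.594, 0.595, -0.383, 0.382]
contact_force: [0.3, -0.3, -0.8]
gripper_width: 1.001
```

Emit:
{"name": "play_rows", "arguments": {"slide": [[0,0,0],[0,0,0],[0,0,0],[0,0,0],[0,0,0],[0,0,0],[0,0,0]], "yaw": [-8.4,-8.4,-8.4,-8.4,-8.4,-8.4,0], "grip": [-1,-1,-1,-1,-1,-1,-1]}}

```text
time: 4.4
tool_pos: [0.4868, 0.1703, 0.3297]
tool_rot: [-0.701, 0.701, -0.096, 0.095]
contact_force: [0.2, -0.4, 0.3]
gripper_width: 1.001
```

```bash
python3 - <<'E'
from h import *
s,R=st();g=pose(K,[-.008,.017,.175])[0];print(s['joint_pos'],delta(g),np.degrees(np.arctan2(R[1,2],R[0,2])))
E
```

```text
[ 1.92172138e-01 -2.47445590e-01  1.74884213e+00  2.01633125e-05
  1.64117045e+00 -1.10841965e+00] [ 0.12 15.47  0.16] 74.51851159553003
```

Emit:
{"name": "play_rows", "arguments": {"slide": [[0.1,2,0.15],[0,4.5,0],[0,4.5,0],[0,3,0],[0,1.45,0],[0,0,0]], "yaw": [-0.5,0,0,0,0,0], "grip": [-1,-1,-1,-1,-1,-1]}}

```text
time: 5.0
tool_pos: [0.4869, 0.1713, 0.1733]
tool_rot: [-0.7, 0.702, -0.094, 0.091]
contact_force: [-0.2, -0.3, 0.4]
gripper_width: 1.0
```

```bash
cat > snap.py <<'E'
import sys
from h import *
from plant import cams
n=sys.argv[1]
f=cams.grab_frame('top');pickle.dump(f,open(f'top{n}.pkl','wb'))
cv2.imwrite(f'pics/t{n}.png',cv2.resize(f['image'][135:255,120:350,::-1],None,fx=3.4,fy=3.4,interpolation=cv2.INTER_CUBIC))
f=cams.grab_frame('side');pickle.dump(f,open(f'side{n}.pkl','wb'))
cv2.imwrite(f'pics/s{n}.png',cv2.resize(f['image'][105:295,170:345,::-1],None,fx=3,fy=3,interpolation=cv2.INTER_CUBIC))
E
python3 snap.py 1
```

```text
(no output)
```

View pics/t1.png

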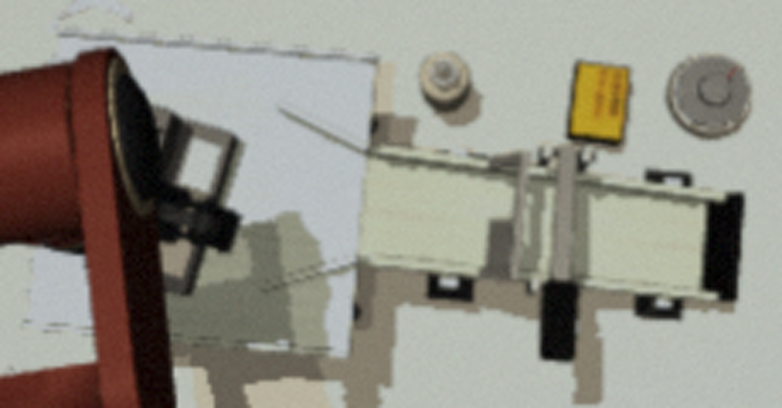

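View pics/s1.png

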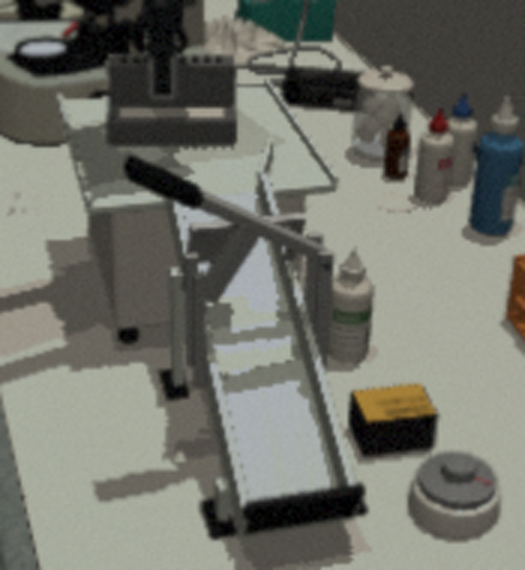

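The open fingers straddle the ridge: a fingertip shows at (165, 90) in the side crop, just behind the cartridge's middle at about 172. Now I'll close them.

Emit:
{"name": "play_rows", "arguments": {"slide": [[0,0,0],[0,0,0],[0,0,0],[0,0,0],[0,0,0],[0,0,0],[0,0,0],[0,-0.6,0],[0,0,0]], "yaw": [0,0,0,0,0,0,0,0,0], "grip": [1,1,1,1,1,1,1,1,1]}}

```text
time: 6.0
tool_pos: [0.4878, 0.1714, 0.1811]
tool_rot: [-0.701, 0.701, -0.093, 0.092]
contact_force: [0.5, -0.4, -3.3]
gripper_width: 0.291
```

```bash
python3 - <<'E'
from h import *
s,R=st();p=s['tool_pos'];za=np.degrees(np.arctan2(R[1,2],R[0,2]))
print(za,'expected width',26/85,s['gripper_width'])
# after grip the cart y axis = tool z; chute y angle
print('turn (cw yaw)',za-(np.degrees(C[2])+90))
# target TCP: cart origin at chute(-.115? ,0)
for x in (-.12,-.012):
    t=pose(C,[x-.008,.017,p[2]])[0];print(x,t)
E
```

```text
75.03769232654007 expected width 0.3058823529411765 0.2914245271486911
turn (cw yaw) 78.61443339185475
-0.12 [0.51874971 0.15456167 0.18110329]
-0.012 [0.51201209 0.04677204 0.18110329]
```

Emit:
{"name": "play_rows", "arguments": {"slide": [[0,-2.0,0],[0,0,0],[0,0,0],[0,0,0],[0,0,0],[0,0,0],[0,0,0],[0,0,0],[0,0,0],[0,0,0],[0,0,0],[0,0,0]], "yaw": [0,8,8,8,8,8,8,8,8,8,6.6,0], "grip": [1,1,1,1,1,1,1,1,1,1,1,1]}}

```text
time: 7.2
tool_pos: [0.4876, 0.1713, 0.2003]
tool_rot: [0.483, -0.485, 0.516, -0.515]
contact_force: [1.0, -0.3, -2.7]
gripper_width: 0.295
```

```bash
python3 - <<'E'
from h import *
s,R=st();p=s['tool_pos'];za=np.degrees(np.arctan2(R[1,2],R[0,2]))
print(za,'turn left',za-(np.degrees(C[2])+90),p)
for x in (-.12,-.012):
    t=pose(C,[x-.008,.017,p[2]])[0];print(x,t,delta(t))
E
python3 snap.py 2
```

```text
-3.5490624213318194 turn left 0.027678643982858908 [0.48756465 0.17132769 0.20033514]
-0.12 [0.51874971 0.15456167 0.20033514] [ 1.48 -0.01  3.22]
-0.012 [0.51201209 0.04677204 0.20033514] [12.28  0.    3.21]
```

View pics/t2.png

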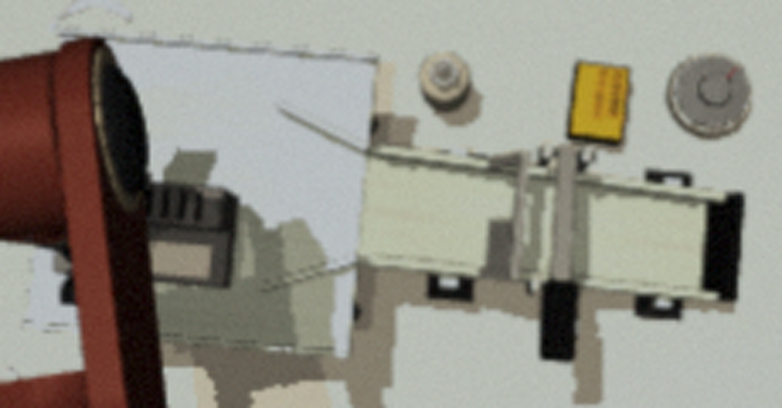

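View pics/s2.png

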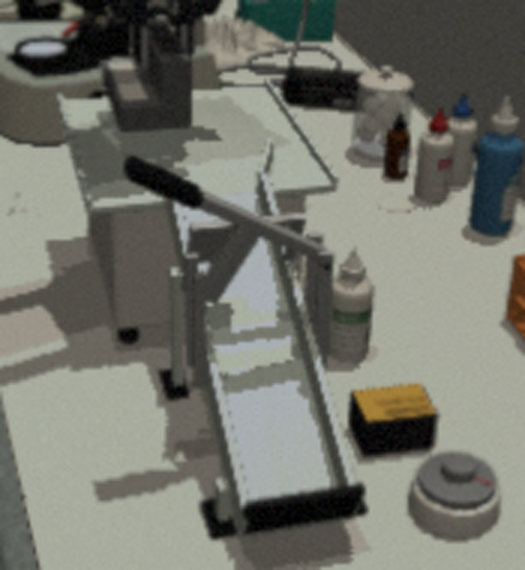

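The ridge is now on the far side and the dark front end faces downhill, at (235, 235) in the top crop. Next I'll carry it over the funnel, still raised above the guides.

Emit:
{"name": "play_rows", "arguments": {"slide": [[1,0,1.6],[1,0,1.6],[2.5,0,0],[3,0,0],[3,0,0],[1.5,0,0],[0.2,0,0],[0,0,0],[0,0,0]], "yaw": [0,0,0,0,0,0,0,0,0], "grip": [1,1,1,1,1,1,1,1,1]}}

```text
time: 8.2
tool_pos: [0.513, 0.0484, 0.2018]
tool_rot: [0.485, -0.484, 0.515, -0.515]
contact_force: [-0.1, 0.4, -4.5]
gripper_width: 0.292
```

```bash
python3 - <<'E'
from h import *
s,R=st();p=s['tool_pos']
t=pose(C,[-.02,.017,p[2]])[0];print(p,delta(t))
E
python3 snap.py 3
python3 - <<'E'
from h import *
f=pickle.load(open('top3.pkl','rb'))
cv2.imwrite('pics/t3b.png',cv2.resize(f['image'][155:235,190:300,::-1],None,fx=7,fy=7,interpolation=cv2.INTER_CUBIC))
E
```

```text
[0.51299949 0.04840549 0.20181588] [ 0.17 -0.   -0.09]
```

View pics/t3b.png

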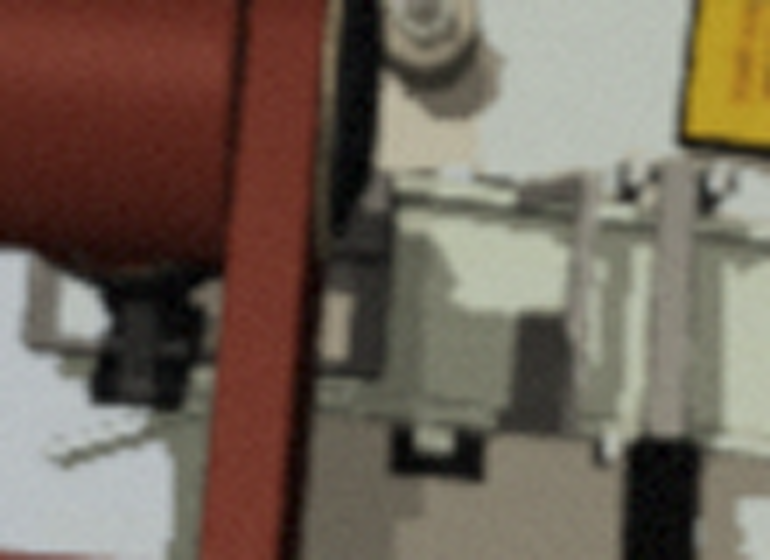

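View pics/s3.png

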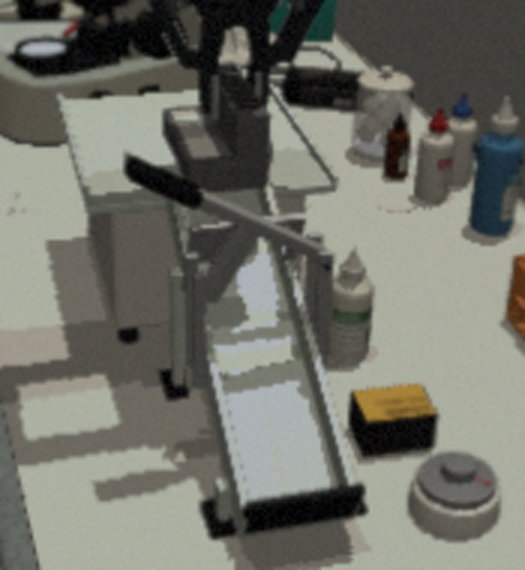

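```bash
python3 - <<'E'
from h import *
s,R=st();p=s['tool_pos']
za=np.arctan2(R[1,2],R[0,2])
cart=np.array([p[0],p[1],za-np.pi/2]);o=pose(cart,[.008,-.017,0])[0];cart[:2]=o[:2];z0=.133+.0285
print('cart yaw',cart[2],C[2])
c25,s25=np.cos(np.radians(25)),np.sin(np.radians(25))
def sl(d,y,n): return (d*c25+n*s25,y,.133-d*s25+n*c25)
S=[(pose(cart,np.array([(-.055,-.03,.024),(.055,-.03,.024),(.055,.03,.024),(.055,.03,.06),(.055,.004,.06),(.055,.004,.024)])+[0,0,z0]),(0,0,255)),
(pose(cart,np.array([(.055,.03,0),(.055,-.03,0)])+[0,0,z0]),(0,0,255)),
(pose(C,[sl(0,.033,.023),sl(.267,.033,.023)]),(255,0,0)),(pose(C,[sl(0,-.033,.023),sl(.267,-.033,.023)]),(255,0,0)),
(pose(C,[sl(0,.033,0),sl(.267,.033,0),sl(.267,-.033,0),sl(0,-.033,0)]),(0,255,0)),
(pose(C,[(-.06,.0575,.15),(0,.033,.15)]),(255,0,255)),(pose(C,[(-.06,-.0575,.15),(0,-.033,.15)]),(255,0,255))]
for n,b,sc in(('top',(190,155,300,235),7),('side',(210,105,300,185),8)):
    f=pickle.load(open(n+'3.pkl','rb'));a,bb,c,d=b
    I=cv2.resize(cv2.convertScaleAbs(f['image'][bb:d,a:c,::-1],alpha=1.5),None,fx=sc,fy=sc,interpolation=cv2.INTER_CUBIC)
    for X,col in S: cv2.polylines(I,[((proj(f,X)-[a,bb]+.5)*sc).astype(int).reshape(-1,1,2)],False,col,1)
    cv2.imwrite(f'pics/o3{n}.png',I)
E
```

```text
cart yaw -1.6316178614112997 -1.6332222348759273
```

View pics/o3top.png

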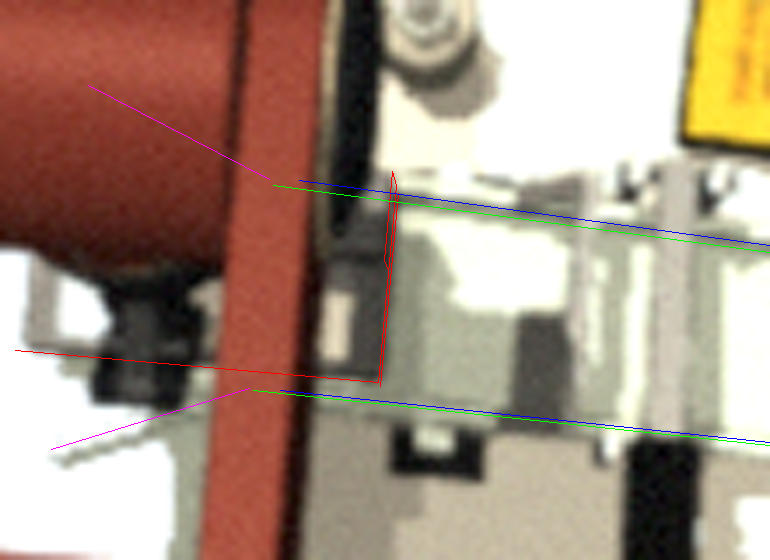

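View pics/o3side.png

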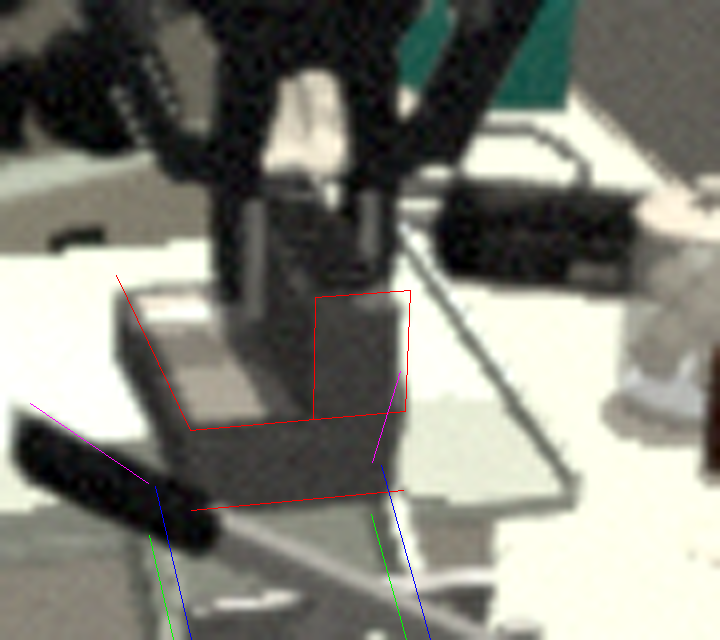

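```bash
python3 - <<'E'
from h import *
c25,s25=np.cos(np.radians(25)),np.sin(np.radians(25))
def sl(d,y,n): return (d*c25+n*s25,y,.133-d*s25+n*c25)
f=pickle.load(open('top0.pkl','rb'));a,b,c,d=215,170,295,225;sc=9
I=cv2.resize(cv2.convertScaleAbs(f['image'][b:d,a:c,::-1],alpha=1.3),None,fx=sc,fy=sc,interpolation=cv2.INTER_CUBIC)
S=[([sl(0.01,y,.023),sl(.26,y,.023)],(255,0,0)) for y in(.033,-.033)]+[([sl(0.01,y,.0),sl(.26,y,.0)],(0,160,0)) for y in(.033,-.033)]+[([(0,.1,.133),(0,-.1,.133)],(0,0,255)),([(-.06,.0575,.15),(0,.033,.15)],(255,0,255)),([(-.06,-.0575,.15),(0,-.033,.15)],(255,0,255))]
J=I.copy()
for X,col in S: cv2.polylines(J,[((proj(f,pose(C,X))-[a,b]+.5)*sc).astype(int).reshape(-1,1,2)],False,col,1)
cv2.imwrite('pics/o0.png',J)
E
```

```text
(no output)
```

View pics/o0.png

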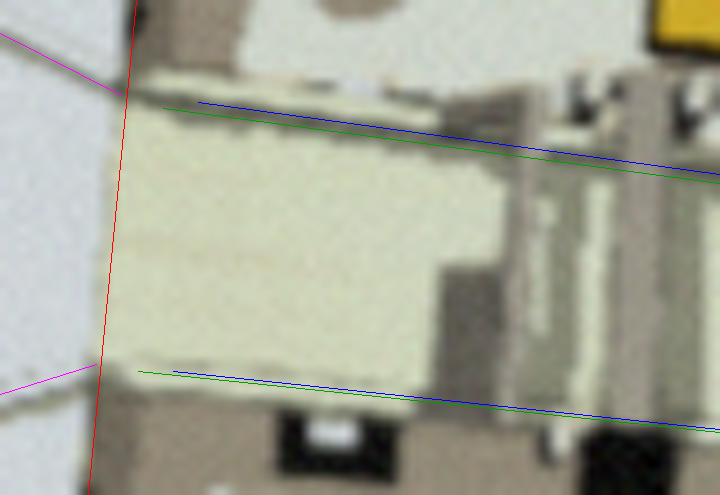

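The cartridge and channel overlays agree to about 1–2 mm, with a small offset toward −y to correct. I'll apply that and lower it.

Emit:
{"name": "play_rows", "arguments": {"slide": [[0.1,0,-0.13],[0,0.6,0],[0,0.6,0],[0,0.5,0],[0,0.4,0],[0,0.3,0],[0,0,0],[0,0,0]], "yaw": [0.1,0,0,0,0,0,0,0], "grip": [1,1,1,1,1,1,1,1]}}

```text
time: 9.1
tool_pos: [0.5115, 0.0468, 0.1779]
tool_rot: [-0.484, 0.484, -0.516, 0.516]
contact_force: [0.2, -0.1, -3.1]
gripper_width: 0.289
```

Emit:
{"name": "play_rows", "arguments": {"slide": [[0,0.2,0],[0,0.2,0],[0,0,0],[0,0,0]], "yaw": [0,0,0,0], "grip": [1,1,1,1]}}

```text
time: 9.5
tool_pos: [0.5125, 0.0469, 0.1769]
tool_rot: [-0.484, 0.483, -0.515, 0.516]
contact_force: [-4.4, 0.5, 8.7]
gripper_width: 0.293
```

```bash
python3 snap.py 4; python3 - <<'E'
from h import *
for n,b,sc in(('top',(190,155,300,235),7),('side',(210,105,300,185),7)):
    f=pickle.load(open(n+'4.pkl','rb'));a,bb,c,d=b
    cv2.imwrite(f'pics/o4{n}.png',cv2.resize(cv2.convertScaleAbs(f['image'][bb:d,a:c,::-1],alpha=1.5),None,fx=sc,fy=sc,interpolation=cv2.INTER_CUBIC))
s,R=st();print(s['contact_force'],s['ft_torque'],R.round(4),s['tool_pos'])
E
```

```text
[-3.42886135  0.26581793  8.19193452] [ 0.02477048  0.80164614 -0.00528997] [[-6.38e-02  2.70e-03  9.98e-01]
 [-9.98e-01 -2.00e-04 -6.38e-02]
 [ 1.00e-04 -1.00e+00  2.70e-03]] [0.51245378 0.0468525  0.17690601]
```

View pics/o4top.png

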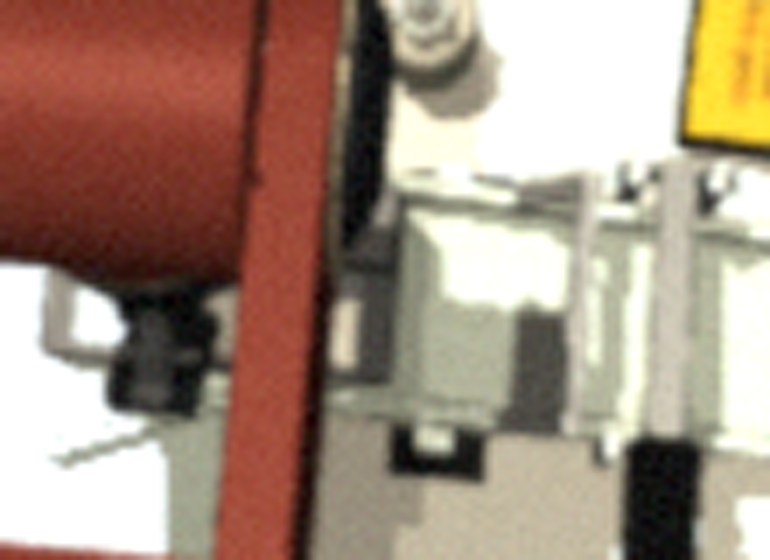

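View pics/o4side.png

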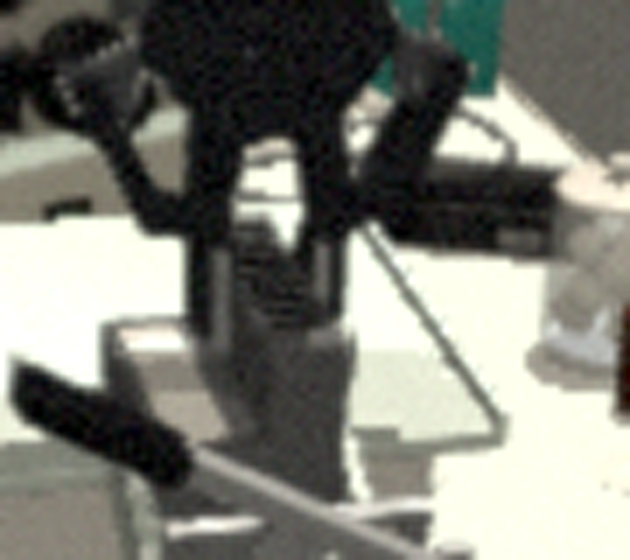

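The contact pushes toward −x, so it comes from the far guide. In the top view the gap on the near side, at (385, 383–405), is also too wide. I'll raise it, shift 3 mm toward −y and lower again.

Emit:
{"name": "play_rows", "arguments": {"slide": [[0,-0.6,0],[0,0,0],[0,0,-0.3],[0,0,0],[0,0.4,0],[0,0.2,0],[0,0.2,0],[0,0,0],[0,0,0]], "yaw": [0,0,0,0,0,0,0,0,0], "grip": [1,1,1,1,1,1,1,1,1]}}

```text
time: 10.5
tool_pos: [0.5094, 0.047, 0.1769]
tool_rot: [-0.484, 0.483, -0.515, 0.516]
contact_force: [-6.7, -0.3, 19.9]
gripper_width: 0.293
```

Emit:
{"name": "play_rows", "arguments": {"slide": [[0,-0.5,0],[0,0,0],[0,0,0]], "yaw": [0,0,0], "grip": [1,1,1]}}

```text
time: 10.8
tool_pos: [0.5091, 0.047, 0.177]
tool_rot: [-0.484, 0.483, -0.515, 0.516]
contact_force: [5.3, -0.7, 0.0]
gripper_width: 0.294
```

```bash
python3 snap.py 5; python3 - <<'E'
from h import *
for n,b,sc in(('top',(190,155,300,235),7),('side',(210,105,300,185),7)):
    f=pickle.load(open(n+'5.pkl','rb'));a,bb,c,d=b
    cv2.imwrite(f'pics/o5{n}.png',cv2.resize(cv2.convertScaleAbs(f['image'][bb:d,a:c,::-1],alpha=1.6),None,fx=sc,fy=sc,interpolation=cv2.INTER_CUBIC))
s,R=st();print(s['contact_force'],s['ft_torque'],s['tool_pos'],delta(pose(C,[-.02,.017,.177])[0]))
E
```

```text
[ 5.88726752 -0.34451586  0.27698695] [-0.05354785 -0.99555281  0.13169935] [0.50911901 0.04701643 0.176966  ] [ 0.01 -0.    0.29]
```

View pics/o5top.png

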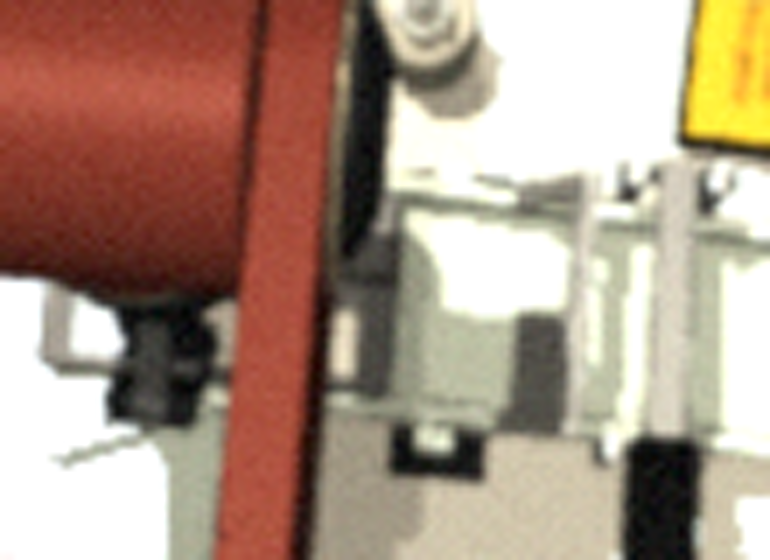

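View pics/o5side.png

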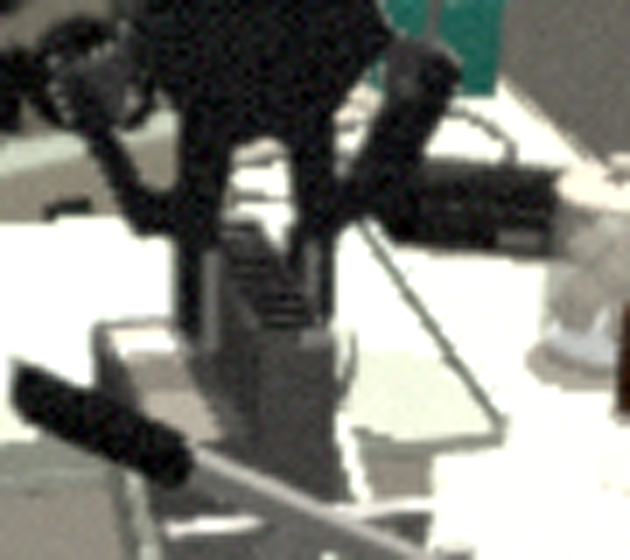

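Emit:
{"name": "play_rows", "arguments": {"slide": [[0,0,0.2],[0,0,0],[0,0,0]], "yaw": [0,0,0], "grip": [1,1,1]}}

```text
time: 11.2
tool_pos: [0.5098, 0.047, 0.1769]
tool_rot: [0.483, -0.484, 0.516, -0.515]
contact_force: [-2.3, -0.1, 5.1]
gripper_width: 0.288
```

Lateral force is now small, and the cartridge is seated on the deck with its middle about 12 mm before the lip. I'll release it and rise.

Emit:
{"name": "play_rows", "arguments": {"slide": [[0,0,0],[0,0,0],[0,0,0],[0,0,0],[0,0,0],[0,-3,0],[0,-4.5,0],[0,-4.5,0],[-4,0,0],[-4,0,0],[-2,0,0]], "yaw": [0,0,0,0,0,0,0,0,0,0,0], "grip": [-1,-1,-1,-1,-1,-1,-1,-1,1,1,1]}}

```text
time: 12.3
tool_pos: [0.5168, 0.1489, 0.2975]
tool_rot: [-0.485, 0.484, -0.515, 0.515]
contact_force: [-0.1, -0.7, -0.4]
gripper_width: 0.512
```

```bash
python3 snap.py 6; python3 - <<'E'
from h import *
for n,b,sc in(('top',(160,155,270,235),7),('side',(210,105,300,185),7)):
    f=pickle.load(open(n+'6.pkl','rb'));a,bb,c,d=b
    cv2.imwrite(f'pics/o6{n}.png',cv2.resize(cv2.convertScaleAbs(f['image'][bb:d,a:c,::-1],alpha=1.6),None,fx=sc,fy=sc,interpolation=cv2.INTER_CUBIC))
s,R=st();print(s['tool_pos'],delta(pose(C,[-.1,.0,.15])[0]))
E
```

```text
[0.5165912 0.1487812 0.2967625] [ 2.21 14.68 -1.52]
```

View pics/o6top.png

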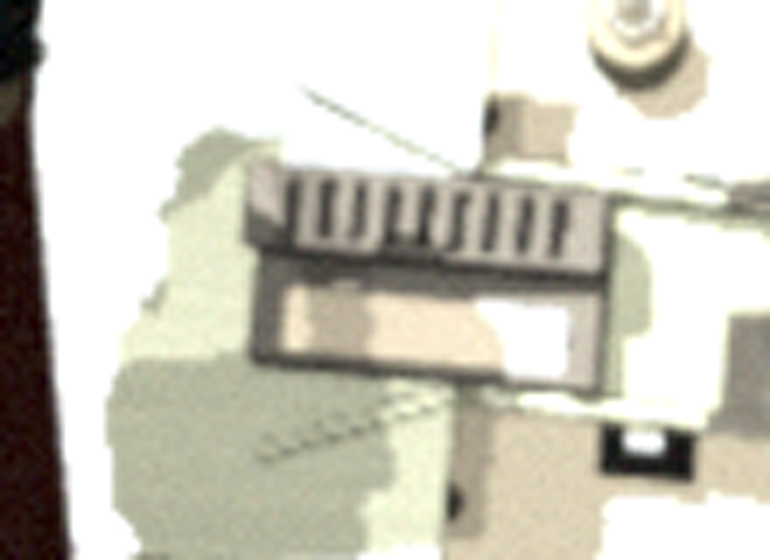

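View pics/o6side.png

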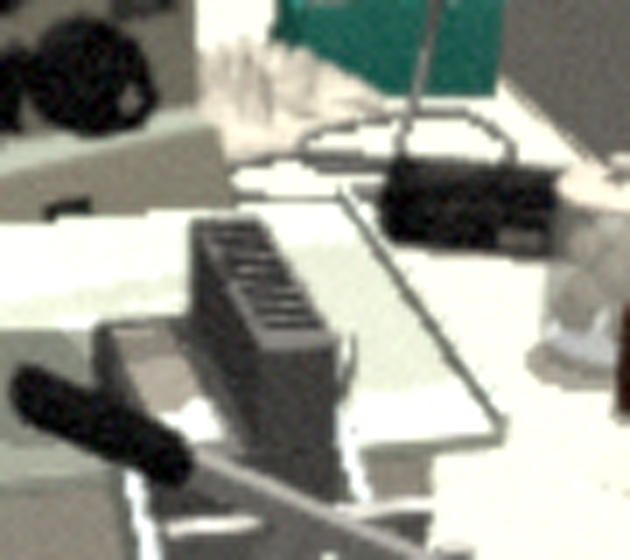

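The cartridge sits straight between the guides, with its front at (605, 290) inside the channel. Now I'll go down behind it with shut fingers and push.

Emit:
{"name": "play_rows", "arguments": {"slide": [[2.2,0,-1.5],[0,4.5,0],[0,4.5,0],[0,3.5,0],[0,1.8,0],[0,0,0]], "yaw": [0,0,0,0,0,0], "grip": [1,1,1,1,1,1]}}

```text
time: 13.0
tool_pos: [0.4978, 0.1245, 0.1498]
tool_rot: [0.481, -0.486, 0.517, -0.514]
contact_force: [0.1, 0.9, -0.4]
gripper_width: -0.004
```

Emit:
{"name": "play_rows", "arguments": {"slide": [[1,0,0],[0.7,0,0],[0.4,0,0],[0.4,0,0],[0.4,0,0],[0.4,0,0],[0.4,0,0],[0,0,0]], "yaw": [0,0,0,0,0,0,0,0], "grip": [1,1,1,1,1,1,1,1]}}

```text
time: 13.8
tool_pos: [0.4979, 0.0883, 0.1537]
tool_rot: [-0.483, 0.484, -0.516, 0.516]
contact_force: [0.4, -0.2, -0.0]
gripper_width: -0.0
```

```bash
python3 snap.py 7
```

```text
(no output)
```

View pics/t7.png

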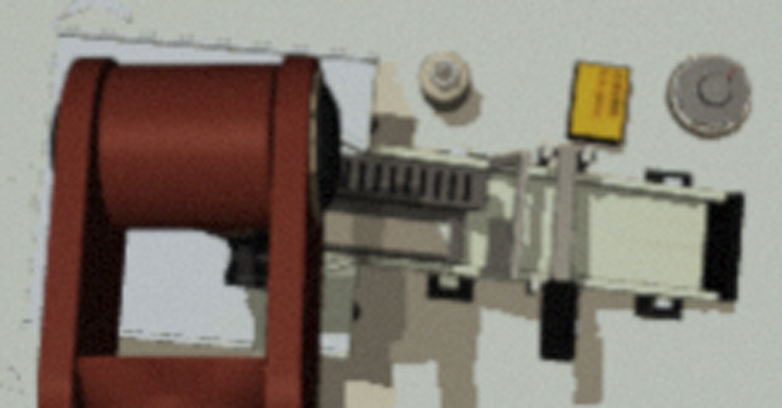

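View pics/s7.png

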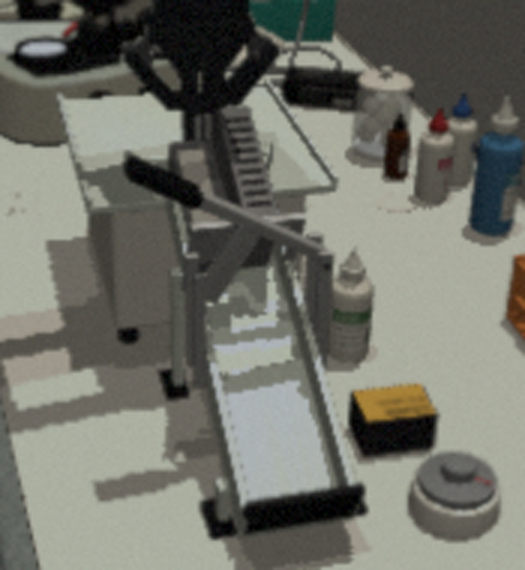

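The cartridge has tipped onto the slope, with its front at (480, 190), just before the gate. I'll wait briefly to see whether it slides on.

Emit:
{"name": "play_rows", "arguments": {"slide": [[0,0,0],[0,0,0],[0,0,0],[0,0,0],[0,0,0]], "yaw": [0,0,0,0,0], "grip": [1,1,1,1,1]}}

```text
time: 14.4
tool_pos: [0.498, 0.0889, 0.1538]
tool_rot: [0.484, -0.484, 0.516, -0.516]
contact_force: [-0.6, 0.1, -0.2]
gripper_width: 0.002
```

```bash
python3 snap.py 8
```

```text
(no output)
```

View pics/t8.png

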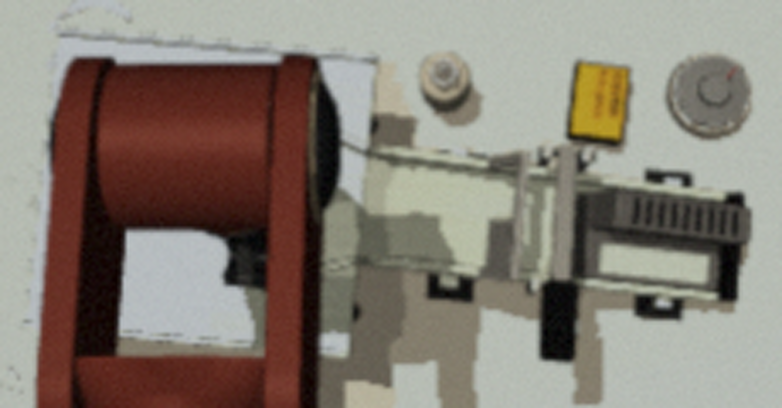

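View pics/s8.png

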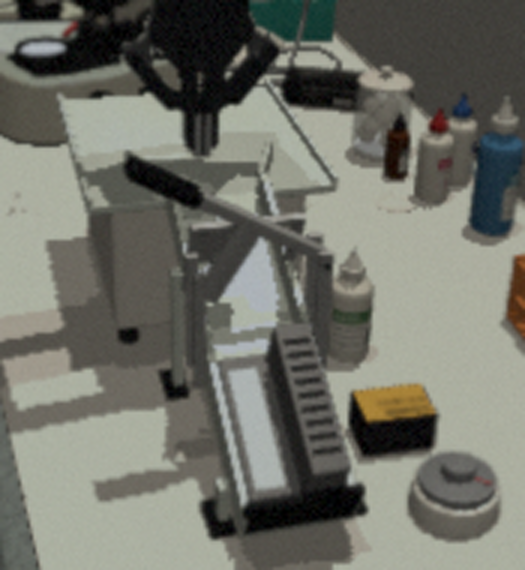

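The cartridge is home against the stop: its top spans (610–745, 190–240), straight in the channel, with the ridge on the far side and the lever still up. Next is the lever.

```bash
python3 - <<'E'
from h import *
s,R=st();p=s['tool_pos'];print(p)
for q in ([.13,-.077,.30],[.13,-.077,.163]): print(pose(C,q)[0],delta(pose(C,q)[0]))
c=pose(C,[.13,.044,.149])[0]
for a in(.5,.55,.6,.65,.7):
  X=pose(C,[.13,.044-.126*np.cos(a)-.006*np.sin(a),.149+.126*np.sin(a)+.006*np.cos(a)])
  tip=pose(C,[.13,.044-.153*np.cos(a),.149+.153*np.sin(a)])
  print(a,[((proj(pickle.load(open(n+'8.pkl','rb')),tip)[0]-o)*k).round() for n,o,k in(('top',[120,135],3.4),('side',[170,105],3))])
E
```

```text
[0.49806121 0.08885922 0.15380411]
[ 0.40883738 -0.09707156  0.3       ] [ 19.12 -14.62  -7.72]
[ 0.40883738 -0.09707156  0.163     ] [19.12 -0.92 -7.72]
0.5 [array([558., 365.]), array([123., 175.])]
0.55 [array([559., 359.]), array([129., 165.])]
0.6 [array([560., 352.]), array([135., 156.])]
0.65 [array([562., 344.]), array([142., 146.])]
0.7 [array([563., 336.]), array([150., 136.])]
```

Emit:
{"name": "play_rows", "arguments": {"slide": [[0,-5,0],[0,-5,0],[0,-4.6,0],[3.8,0,-1.54],[3.8,0,-1.54],[3.8,0,-1.54],[3.8,0,-1.54],[3.9,0,-1.56],[0,0,0]], "yaw": [0,0,0,0,0,0,0,0,0], "grip": [1,1,1,1,1,1,1,1,1]}}

```text
time: 15.4
tool_pos: [0.4073, -0.1002, 0.3]
tool_rot: [-0.482, 0.482, -0.517, 0.518]
contact_force: [0.4, 0.4, 0.3]
gripper_width: 0.001
```

```bash
python3 - <<'E'
from h import *
print(st()[0]['tool_pos'],delta(pose(C,[.13,-.077,.163])[0]))
E
python3 snap.py 9
```

```text
[ 0.40729028 -0.10024612  0.29996371] [-0.35 13.7   0.13]
```

View pics/s9.png

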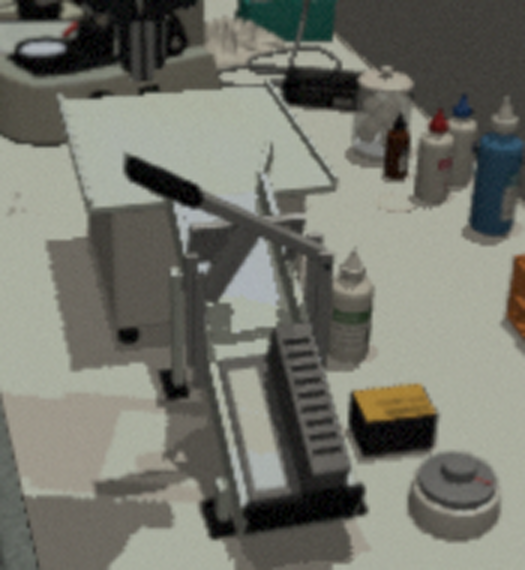

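View pics/t9.png

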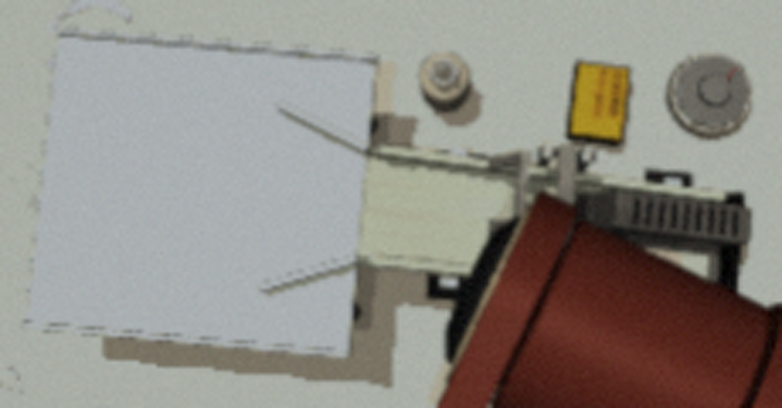

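Emit:
{"name": "play_rows", "arguments": {"slide": [[-0.2,4,0],[0,2,0],[0,1,0],[0,1,0],[0,1,0],[0,1,0],[0,1,0],[0,1,0],[0,1,0],[0,0.7,0],[0,0,0]], "yaw": [0,0,0,0,0,0,0,0,0,0,0], "grip": [1,1,1,1,1,1,1,1,1,1,1]}}

```text
time: 16.6
tool_pos: [0.4091, -0.095, 0.166]
tool_rot: [0.484, -0.484, 0.516, -0.515]
contact_force: [-10.7, 2.9, 18.9]
gripper_width: -0.002
```

```bash
python3 snap.py 10
```

```text
(no output)
```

View pics/s10.png

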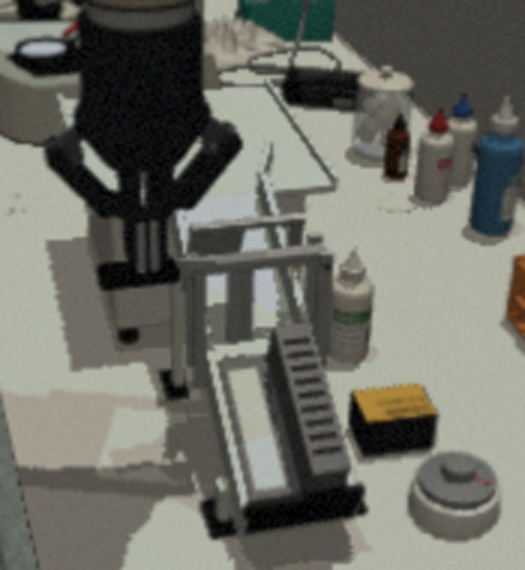

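The lever bar is level from (100, 270) to (325, 255), and TCP z = 0.166 m at 19 N matches the expected bottomed height. I'll press 1 mm more, hold, then rise.

Emit:
{"name": "play_rows", "arguments": {"slide": [[0,0.1,0],[0,0,0],[0,0,0],[0,-2,0],[0,-4,0],[0,-5,0],[0,-5,0],[0,0,-4],[0,0,-4],[0,0,0]], "yaw": [0,0,0,0,0,0,0,0,0,0], "grip": [1,1,1,1,1,1,1,1,1,1]}}

```text
time: 17.7
tool_pos: [0.3272, -0.0896, 0.3227]
tool_rot: [-0.484, 0.483, -0.515, 0.518]
contact_force: [-0.4, -0.2, 0.1]
gripper_width: -0.001
```

```bash
python3 snap.py 11; python3 - <<'E'
from h import *
c25,s25=np.cos(np.radians(25)),np.sin(np.radians(25))
f=pickle.load(open('side11.pkl','rb'));a,b,c,d=190,160,300,290;sc=4.5
I=cv2.resize(f['image'][b:d,a:c,::-1],None,fx=sc,fy=sc,interpolation=cv2.INTER_CUBIC)
L=lambda an:pose(C,[(.13,.044-r*np.cos(an)-.006*np.sin(an),.149+r*np.sin(an)+.006*np.cos(an)) for r in(0,.153)])
def cs(x,y,z): dd=.267-.055+x; return (dd*c25+z*s25,y,.133-dd*s25+z*c25)
S=[(L(0),(0,0,255)),(L(.06),(255,0,255)),(pose(C,[cs(-.055,.03,.06),cs(.055,.03,.06),cs(.055,.004,.06),cs(-.055,.004,.06),cs(-.055,.03,.06)]),(0,255,0))]
for X,col in S: cv2.polylines(I,[((proj(f,X)-[a,b]+.5)*sc).astype(int).reshape(-1,1,2)],False,col,1)
cv2.imwrite('pics/o11.png',I)
E
```

```text
(no output)
```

View pics/o11.png

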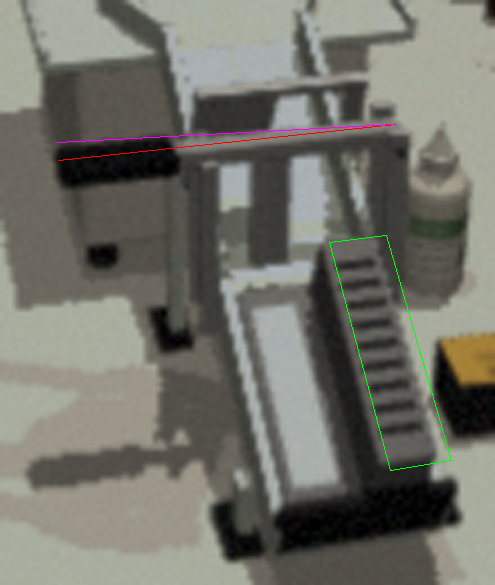

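View pics/t11.png

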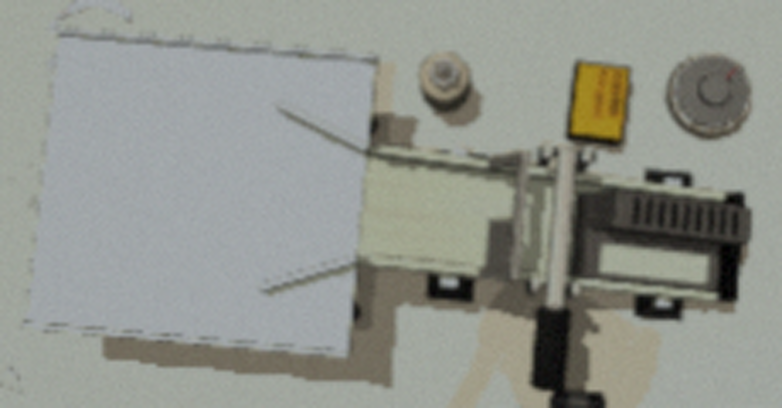

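```bash
python3 - <<'E'
from h import *
f=pickle.load(open('side11.pkl','rb'));a,b,c,d=198,180,288,210;sc=8.5
I=cv2.resize(f['image'][b:d,a:c,::-1],None,fx=sc,fy=sc,interpolation=cv2.INTER_CUBIC)
J=I.copy()
L=lambda an,n:pose(C,[(.13,.044-r*np.cos(an)-n*np.sin(an),.149+r*np.sin(an)+n*np.cos(an)) for r in(0,.153)])
for an,col in((0,(0,0,255)),(.06,(255,0,255))):
  for n in(.006,-.006): cv2.polylines(J,[((proj(f,L(an,n))-[a,b]+.5)*sc).astype(int).reshape(-1,1,2)],False,col,1)
cv2.imwrite('pics/l11.png',np.vstack([I,J]))
E
```

```text
(no output)
```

View pics/l11.png

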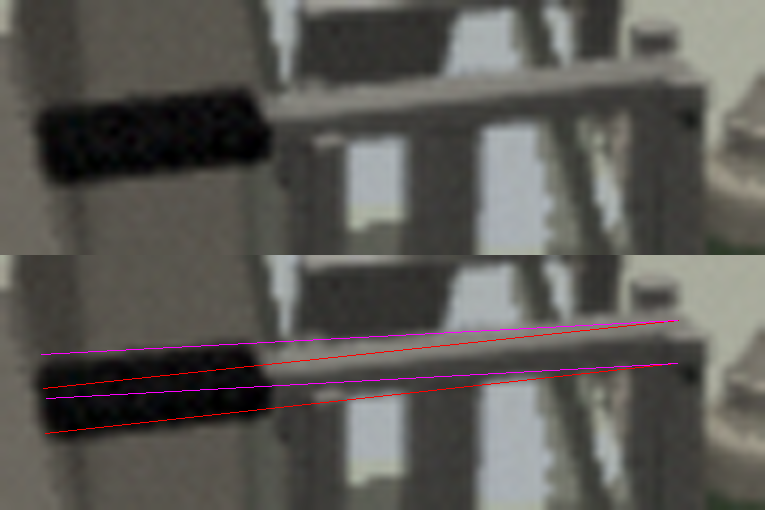

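The lever's lower edge runs (50, 185) to (268, 160), a slope of −0.115. That is parallel to and on the predicted 0 rad line (−0.11), so the lever is fully down. The robot is clear, so I'll hand in.

```bash
python3 - <<'E'
from plant import workorder,readout
print(workorder.job_done(), readout.state()['time'])
E
```

```text
the job is handed in; nothing more can be done
the job is handed in; nothing more can be done
```

The cartridge is home against the stop and the lock lever is fully down behind it. I handed the job in at about 18 s of the 51 s; no verdict is reported.

**What I did:** I gripped the cartridge by its ridge, turned it about 79° clockwise and set it between the funnel guides. I let go with its middle about 12 mm before the lip and nudged it over from behind with shut fingers. It slid through the gate to the stop on its own. I then pressed the lever down until it stopped at TCP z = 0.166 m with about 19 N, and withdrew.

**Last checks:**
- **Cartridge:** in both views it lies straight against the stop, with the ridge on the far side.
- **Lever:** its edge matches the predicted 0 rad line within the image resolution.
- **Bystanders:** none has visibly moved.
- **Robot:** the force reading was near zero and the gripper was clear of everything.

**Disagreements:**
- My chute model sits about 2–3 mm off across the channel in the side view, so the cartridge overlay there is shifted sideways. I judged the fit to the stop by eye as well.
- The first lowering into the funnel met up to 20 N of upward force and some sideways force. I corrected it by shifts of 2–3 mm before releasing.

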